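# Wind up the captive lock screw and open the roll guard

### The arm

A 7-joint arm with a two-finger parallel gripper is mounted at the origin on the work surface. World frame = base frame: x ahead of the robot, y to its left, z up, the work surface at z = 0. Lengths are in m, angles in rad, forces in N, time in s.
With the tool pointing down it reaches from about 0.425 to 0.925 m from the base axis. Payload 6.8 kg.
Tool frame: the origin (TCP) lies on the centre line of the jaws, within the pads' length; the fingertips stand 8 mm ahead of it and the grasp point (between the pads) lies 11 mm behind it (bot.tips_ahead is the distance from the TCP to the fingertips, in m); z points along the fingers, y is the line along which they close (so a half turn about z gives the same grasp; the last joint's range is limited). The gripper opens to 85 mm and grips with 20 to 120 N. Pads are 22 mm wide; open, the fingers measure 114 mm over their backs; the gripper's body (76 mm by 85 mm) begins 54 mm behind the grasp point. The pads swing forward as they close: fully open they stand 13 mm farther back than shut.
Start: joints at [-1.307, 0.477, 0.022, 1.555, -0.011, 1.109, -0.083], TCP at [0.245, 0.629, 0.239] pointing down, gripper open.
Joint ranges: [-2.96, 2.96], [-0.34, 2.1], [-1.41, 1.46], [0.24, 2.44], [-1.37, 4.51], [0.17, 1.92], [-2.96, 2.96]. Speed limits (rad/s): [2.39, 2.39, 3.14, 3.14, 3.14, 3.14, 3.14].

### API

Orientations are given as a unit quaternion [w, x, y, z].
In Python, from station import bot gives the robot as it stands.
- The arm moves only by the tool send_rows, never from a script. Its argument "deltas" is text: rows parted by semicolons, each of 4 numbers parted by spaces: the shift along the tool's x, y, z in m, then the turn about the tool's z in degrees. In form: x y z spin; .... A call has 1 to 5 rows; each row is the pose to reach, as a shift and turn from the pose commanded when the call began, along the tool's axes at that moment; what a row does not reach only later rows make up. A row lasts 1/10 s, in which the tool goes at most 50 mm and 8.59 degrees, less where a joint would pass 70% of its speed; a pose out of reach is approached as far as the arm can. A call with a gripper value outside its range is refused whole. "claw" is the opening, from 0 (shut) to 1 (fully open), set as the call begins (left out, the last holds). The fingers move at their own pace and stop on an object; "force" is the grip in N (left out, the last holds). Time passes only in rows, so rows that repeat a pose let the fingers close. It gives the time, the measured TCP pose, the force, the opening and the grip force at its end, in the units of the state.
- bot.get_obs(): the state, without advancing time (a new reading comes with each control period).
- bot.read_camera(name): name is "side" or "top" or "wrist"; returns a dict with "img" (400x640x3 uint8, red, green, blue), "depth" (400x640 float32, m along the optical axis (not along the pixel's ray), 0 where there is no reading), "fx", "fy", "cx", "cy" (pixels), "camera_from_world" (4x4, takes a point from world to camera coordinates). Camera axes: x right, y up, looking along -z (the intrinsics and any distortion apply to the point x, -y, -z); pixel columns grow to the right and rows downward; lengths in m; the calibration is good to about 2 mm. The wrist camera is an equidistant fisheye: a pixel r from the principal point sees the ray r / f radians off the axis. A picture is of the moment at which its call begins.
- bot.hand_in(): hands the job in; it is judged then, once.
Trained networks look in a picture, given as the dict that the camera call returned (one of the last four; its "shot" number tells which), for a name from the list of things; names that differ only in an ending like _2 or _b are one class to them, and where a whole thing is asked for, a point or a joint stands for the part that bears it (a point fixed in the world has none). Each returns a list of dicts, best first, with "confidence" (0 to 1); they miss things now and then, are a little off and sometimes report something else, mostly with a low value. They report only what shows in the picture. A call takes as long as a camera call. They do not tell look-alikes from the thing itself.
- bot.masks_of(picture, query): "mask" (400x640 bool, what is visible of it).
- bot.landmark_of(picture, query): "xyz" ([x, y, z] in m, in world coordinates, good to about 4 mm: a listed point, or the origin of a listed thing).
The state is a dict: "t": time; "q": joint angles; "joint_vel": joint speeds; "joint_torque": joint torques, N m; "eef_pos": TCP position; "tool_rot": TCP orientation; "contact_force": force on the tool from outside, world axes, zero at the start; "torque": the same for the moment, N m; "gripper_width": opening from 0.0 (shut) to 1.0 (fully open); "grasp_force": force on a finger pad.
Only numpy, scipy, OpenCV 4.12 (cv2) and the standard library are available. Lean on these libraries where they do the work, as an engineer would, in place of code of your own. Each camera call takes 0.05 s, during which the arm holds its last target. There are 200 camera calls.

### The job

Unlock and open the yellow guard of the small green rolling machine: gently pull the brass captive screw straight up against its spring until you feel it meet its stop, then turn it anticlockwise (seen from above) so that it catches the thread, and wind it fully home without forcing stop or thread. Then slide the guard fully open by its black grip, let go, and leave the screw wound up and the things lying around where they are.

Things in the scene. Friction and masses are not known exactly. Their poses are not given: they have to be found in the camera images.
- boss: Grey round boss, 42 mm across, 34 mm high, on a bracket at one end of the machine; the screw passes up through it. Origin: centre of its top face, on the screw's axis, 140 mm above the bench; z up. Its y axis runs along the machine towards the guard's black grip: the way the guard opens. A red dash on its top, on its -x side, marks the screw's starting angle.
- screw: The captive screw. Origin: middle of its round brass knob (29 mm diameter, 26 mm high), 26 mm above the boss top at rest; moves up and down, does not turn; axes as the boss. A spring holds it down with 4 N at rest, plus 0.2 N per mm lifted. Down, its pin stands 9 mm deep in the guard's lock block and it turns no more than about 0.15 rad. Let go before the thread holds it, it springs back down.
- thread (a point): Point on the axis half-way down inside the boss: the hidden thread and stop. The lifted screw meets the stop 6 to 22 mm up; the height differs each time and must be felt (pull climbs steeply; the stop and the thread's start bear 12 N besides the spring: pull slowly). Only within 1.5 mm below the stop can it be turned in. From 0.5 rad on the thread holds it, raises it 2 mm per rad and bears 25 N.
- screw_turn (a joint): Angle of the brass knob, rad: 0 at the start, growing anticlockwise seen from above; 2.9 is fully home (hard stop). Turning takes about 0.07 Nm; it does not unwind by itself. A red line on the knob's top, from its centre, points at the boss's red dash at 0. Wound home, the pin is clear of the guard.
- guard_grip (a point): Middle of the black grip of the guard: upright cylinder, 24 mm diameter, 30 mm high, 27 mm above the yellow guard plate, 119 mm above the bench.
- guard (a joint): Opening of the guard, m: 0 shut, 0.09 fully open, growing along the boss's +y axis; sliding friction about 3 N. Locked while the screw's pin is down.
- tumbler_mid (a point): Loose copper tumbler, 72 mm across and 90 mm high; point: on its axis half-way up. Bystander.
- tray_mid (a point): Loose square copper tray, 100 x 100 x 30 mm; point: its centre. Bystander.
- mallet: Loose wooden mallet lying on the bench to the right of the machine. Bystander.
Mind the look-alikes: they are no part of the job. Several things look just like the part that bears tumbler_mid: the one meant starts farthest from the robot's base.

How it is judged:
On the way:
1. the screw is wound fully home in its thread (past 2.65 rad of 2.9) while the guard is still shut (within 6 mm) (value of joint screw_turn above 2.65 rad and value of joint guard below 0.006 m), for 0.2 s.
At the end, for the whole second after the job is handed in: The screw stays wound up in its thread (turned past 2.6 rad of 2.9, and raised at least 8.5 mm), the guard is open by more than 80 of its 90 mm and at rest, and the tumbler stands (value of joint screw_turn above 2.6 rad and z of screw in the frame of boss above 0.0345 m and value of joint guard above 0.08 m and velocity of joint guard below 0.005 m/s and angle between tumbler_mid's own z axis and vertical below 0.2 rad); the robot touches nothing.
It fails at once if the stop or the start of the thread is forced while the screw is being engaged (over 12 N between screw and boss below 0.3 rad) (contact force between screw and boss above 12 N and value of joint screw_turn below 0.3 rad).
It fails at once if the thread or its stop is forced (over 25 N between screw and boss) (contact force between screw and boss above 25 N).
It fails at once if a bystander is moved more than 20 mm (distance of any of tumbler_mid, tray_mid, mallet from where it was at the start of the episode above 0.02 m).
It also fails if it takes over 72 s, if anything falls off the work surface, if the arm or the gripper's body presses on something with over 40 N, if the wrist force passes 120 N, or if a joint passes its speed limit or range.

## Working session

There is one attempt and no reset: what is moved stays moved. The work goes in short steps, Python scripts to look and compute and a tool call to move; the robot and the scene stay as the last step left them, time stands still between calls to the robot, and variables do not carry over. Pictures are saved under pics/ and viewed, at most 10 in all, crops included, and the job is handed in when it is done.

Besides the shell and the picture viewer there is one more tool, called after "Request:" as a command line: name --argument value ..., lists and objects as JSON in quotes. send_rows: Moves the arm, as the interface text tells. Its arguments: {"type":"object","properties":{"deltas":{"type":"string"},"claw":{"type":"number"},"force":{"type":"number"}},"required":["deltas"]}

```bash
mkdir -p pics; cat > h.py <<'E'
import numpy as np,cv2
from station import bot
def shot(n,f):
    p=bot.read_camera(n); cv2.imwrite('pics/'+f,p['img'][:,:,::-1]); return p
E
python3 - <<'E'
from h import *
o=bot.get_obs();print({k:np.round(v,3) for k,v in o.items()})
for n in('side','top'):
    p=shot(n,n+'1.png')
    T=np.linalg.inv(p['camera_from_world']);print(n,T[:3,3].round(3),T[:3,2].round(2))
    for q in('boss','screw','guard_grip','tumbler_mid','tray_mid','mallet','thread'):
        print(q,[(np.round(d['xyz'],3).tolist(),round(d['confidence'],2)) for d in bot.landmark_of(p,q)][:5])
a=np.vstack([cv2.imread('pics/side1.png'),cv2.imread('pics/top1.png')]);cv2.imwrite('pics/a.png',cv2.resize(a,(480,600),interpolation=cv2.INTER_AREA))
E
```

```text
{'t': np.float64(0.0), 'q': array([-1.307,  0.478,  0.022,  1.556, -0.011,  1.109, -0.083]), 'joint_vel': array([ 0.   , -0.001,  0.   , -0.001, -0.001,  0.   , -0.   ]), 'joint_torque': array([-1.0000e-03, -5.9645e+01,  1.6080e+00, -2.8120e+01,  1.3000e-02,
        9.0000e-03,  0.0000e+00]), 'eef_pos': array([0.245, 0.628, 0.238]), 'tool_rot': array([-0.   ,  0.185,  0.983, -0.001]), 'contact_force': array([-0.851,  1.222,  0.098]), 'torque': array([-0.032,  0.025, -0.014]), 'grasp_force': np.float64(0.0), 'gripper_width': np.float64(1.0)}
side [ 0.327 -0.508  0.726] [-0.18 -0.62  0.76]
boss [([0.52, -0.143, 0.142], 0.69)]
screw [([0.518, -0.142, 0.166], 0.52)]
guard_grip [([0.563, -0.037, 0.118], 0.63)]
tumbler_mid [([0.362, 0.174, 0.045], 0.67), ([0.283, 0.307, 0.046], 0.66), ([0.397, 0.291, 0.048], 0.58)]
tray_mid [([0.343, -0.314, 0.013], 0.77)]
mallet [([0.553, -0.347, -0.001], 0.69)]
thread [([0.521, -0.138, 0.122], 0.82)]
top [ 0.34  -0.015  1.255] [-0.09 -0.    1.  ]
boss [([0.525, -0.143, 0.144], 0.55)]
screw [([0.521, -0.142, 0.169], 0.56)]
guard_grip []
tumbler_mid [([0.364, 0.174, 0.042], 0.94), ([0.396, 0.295, 0.045], 0.57), ([0.279, 0.313, 0.043], 0.55)]
tray_mid [([0.342, -0.31, 0.015], 0.81), ([0.519, -0.138, 0.17], 0.6)]
mallet [([0.554, -0.349, 0.001], 0.84)]
thread [([0.517, -0.144, 0.119], 0.7)]
```

View pics/top1.png

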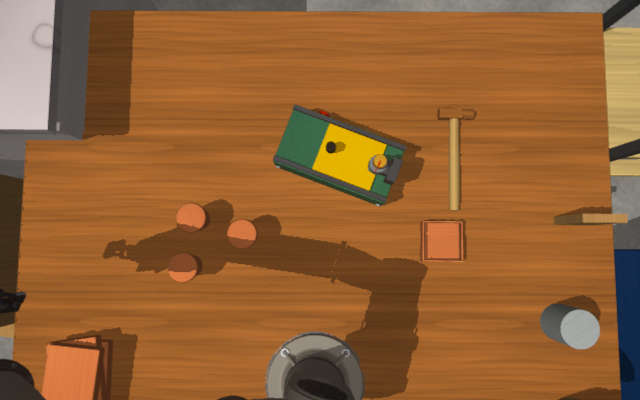

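View pics/side1.png

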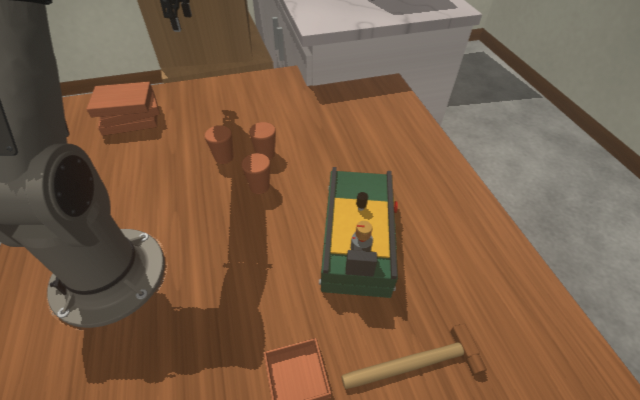

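The top view shows the machine at (340,155), with its knob at (378,162), the grip at (331,147), tumblers near (190–240,215–265), the tray at (443,240) and the mallet at (455,155). The side view agrees: knob (364,230), grip (362,200). The guard's +y is about (0.37, 0.93), which the tool y axis already lies along. I'll move above the screw.

Request:
send_rows --deltas "-0.024 -0.028 -0.004; -0.05 -0.06 -0.008; -0.08 -0.09 -0.01"

```text
$.deltas[0]: bad value
```

Request:
send_rows --deltas "-0.03 -0.035 0 0; -0.06 -0.07 0 0; -0.09 -0.105 0 0; -0.12 -0.14 0 0; -0.15 -0.175 0 0"

```text
t: 1.3
eef_pos: [0.3219, 0.4096, 0.2395]
tool_rot: [0.0, 0.185, 0.983, 0.0]
contact_force: [0.1, -0.1, 1.0]
gripper_width: 0.998
grasp_force: 0.0
```

Request:
send_rows --deltas "-0.03 -0.034 0 0; -0.06 -0.068 0 0; -0.09 -0.102 0 0; -0.12 -0.136 0 0; -0.15 -0.17 0 0"

```text
t: 1.8
eef_pos: [0.3998, 0.1968, 0.2397]
tool_rot: [0.0, 0.185, 0.983, 0.0]
contact_force: [1.5, -0.1, 0.3]
gripper_width: 1.001
grasp_force: 0.0
```

Request:
send_rows --deltas "-0.03 -0.034 0 0; -0.06 -0.068 0 0; -0.09 -0.102 0 0; -0.12 -0.136 0 0; -0.15 -0.17 0 0"

```text
t: 2.3
eef_pos: [0.4778, -0.0161, 0.2398]
tool_rot: [0.001, 0.185, 0.983, 0.0]
contact_force: [0.1, 0.9, -0.3]
gripper_width: 0.996
grasp_force: 0.0
```

Request:
send_rows --deltas "-0.03 -0.034 0 0; -0.06 -0.068 0 0; -0.087 -0.101 0 0; -0.087 -0.101 0 0; -0.087 -0.101 0 0"

```text
t: 2.8
eef_pos: [0.5216, -0.141, 0.2392]
tool_rot: [-0.0, 0.186, 0.983, -0.0]
contact_force: [-0.1, 1.7, -0.1]
gripper_width: 1.001
grasp_force: 0.0
```

```bash
python3 - <<'E'
from h import *
o=bot.get_obs();print(o['q'].round(3),o['eef_pos'].round(4),o['tool_rot'].round(4))
p=shot('wrist','w1.png')
T=np.linalg.inv(p['camera_from_world']);print(T.round(3),p['fx'],p['cx'],p['cy'])
for q in('boss','screw','guard_grip','thread'):
    print(q,[(np.round(d['xyz'],4).tolist(),round(d['confidence'],2)) for d in bot.landmark_of(p,q)][:3])
E
```

```text
[-0.275  0.274  0.513  1.906 -0.158  1.002  1.505] [ 0.5216 -0.141   0.2392] [-1.000e-04  1.860e-01  9.825e-01 -1.000e-04]
[[ 0.367 -0.888 -0.276  0.451]
 [ 0.93   0.351  0.108 -0.113]
 [ 0.001 -0.297  0.955  0.375]
 [ 0.     0.     0.     1.   ]] 309.70691628693146 321.66532628234125 196.7392733715736
boss [([0.5255, -0.1404, 0.1407], 0.55)]
screw [([0.5215, -0.1413, 0.1688], 0.66)]
guard_grip [([0.5628, -0.0385, 0.1171], 0.78), ([0.5243, -0.1417, 0.1361], 0.7)]
thread [([0.5204, -0.141, 0.1264], 0.68)]
```

View pics/w1.png

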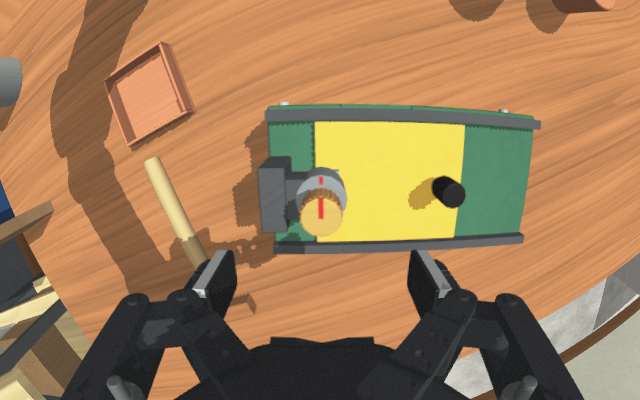

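The wrist view shows the knob top at (322,215) with its red line, the boss dash at (321,180), the dark bracket block at (275,195) and the grip at (449,192). Next I refine the positions from this shot's depth.

```bash
cat >> h.py <<'E'
def cloud(p):
    d=p['depth'].astype(float); v,u=np.mgrid[:400,:640]
    x=(u-p['cx'])/p['fx']; y=(v-p['cy'])/p['fy']; r=np.hypot(x,y)+1e-9
    t=np.tan(np.minimum(r,1.45))/r
    P=np.stack([x*t*d,-y*t*d,-d,np.ones_like(d)],-1)
    W=(P@np.linalg.inv(p['camera_from_world']).T)[...,:3]; W[d<=0]=np.nan
    return W
E
python3 - <<'E'
from h import *
p=bot.read_camera('wrist');W=cloud(p)
def circ(m,n):
    q=W[m]; (c,s,a)=cv2.minAreaRect(q[:,:2].astype(np.float32)*1000); c2,r=cv2.minEnclosingCircle(q[:,:2].astype(np.float32)*1000)
    print(n,len(q),'z',np.nanmedian(q[:,2]).round(4),np.round(c,1),np.round(s,1),round(a,1),np.round(c2,1),round(r,1))
z=W[...,2]; dk=np.hypot(W[...,0]-.521,W[...,1]+.142); dg=np.hypot(W[...,0]-.563,W[...,1]+.038)
circ((z>.174)&(z<.19)&(dk<.025),'knobtop'); circ((z>.125)&(z<.145)&(dg<.025),'griptop')
y=np.array([.37,.93]);x=np.array([.93,-.37]); r=W[...,:2]-[.521,-.142]; a=r@x;b=r@y
print('rows',z[180:240:6,322].round(3),'bracket z',z[165:230:10,275].round(3),z[195,262:300:4].round(3))
m=(z>.05)&(dk<.3)&(b<-.022)&(b>-.1)&(abs(a)<.05); print('bracket',np.nanmax(z[m]),b[m].min(),b[m].max(),a[m].min(),a[m].max(),np.percentile(z[m],[50,90,99]))
m=(z>.128)&(dk<.1)&(dk>.022); print('tall near',[ (a[m].min(),a[m].max(),b[m].min(),b[m].max(),z[m].max())] if m.any() else None)
g=(z>.08)&(dg<.1)&(dg>.02); print('around grip z',np.percentile(z[g],[5,50,95,99]).round(3))
# two-view check: knob masks top / side rays
C=[]
for n in('top','side'):
    s=bot.read_camera(n)
    for q in('screw','guard_grip'): print(n,q,[np.round(d['xyz'],4).tolist() for d in bot.landmark_of(s,q)][:2])
E
```

```text
knobtop 1394 z 0.1797 [ 521.  -141.9] [29.7 29.3] 66.4 [ 521.2 -142.2] 15.5
griptop 582 z 0.1345 [561.2 -35. ] [23.2 23.2] 54.0 [561.5 -34.7] 12.2
rows [0.14  0.14  0.165 0.177 0.179 0.18  0.181 0.181 0.181 0.18 ] bracket z [0.127 0.143 0.143 0.143 0.143 0.143 0.142] [0.143 0.141 0.143 0.144 0.142 0.14  0.138 0.138 0.142 0.14 ]
bracket 0.3422167778195749 -0.07154089353284257 -0.022001847726665382 -0.04988169288652197 0.049947818123271495 [0.30153274 0.33094424 0.33992792]
tall near [(np.float64(-0.02700179447913124), np.float64(0.02787396252118483), np.float64(-0.07154089353284257), np.float64(0.0786681833366841), np.float64(0.3424165772334066))]
around grip z [0.086 0.097 0.333 0.338]
top screw []
top guard_grip [[0.5644, -0.033, 0.1184], [0.3443, -0.3095, 0.0135]]
side screw [[0.5199, -0.1424, 0.1665]]
side guard_grip [[0.5626, -0.0352, 0.1209]]
```

Request:
send_rows --deltas "0 -0.001 0 8; 0 -0.001 0 16; 0 -0.001 0 24; 0 -0.001 0 32; 0 -0.001 0 40"

```text
t: 3.9
eef_pos: [0.5214, -0.141, 0.2393]
tool_rot: [0.0, 0.512, 0.859, 0.0]
contact_force: [0.1, 0.2, 0.2]
gripper_width: 0.999
grasp_force: 0.0
```

Request:
send_rows --deltas "0 0 0.005 8; 0 0 0.01 16; 0 0 0.015 24; 0 0 0.02 32; 0 0 0.025 40"

```text
t: 4.4
eef_pos: [0.5214, -0.141, 0.2142]
tool_rot: [0.0, 0.775, 0.632, 0.0]
contact_force: [0.6, -0.0, -0.4]
gripper_width: 0.998
grasp_force: 0.0
```

Request:
send_rows --deltas "0 0 0 8; 0 0 0 16; 0 0 0 24; 0 0 0 32; 0 0 0 40"

```text
t: 4.9
eef_pos: [0.5214, -0.1409, 0.2143]
tool_rot: [-0.0, 0.944, 0.329, 0.0]
contact_force: [0.3, -0.6, 0.0]
gripper_width: 0.999
grasp_force: 0.0
```

```bash
python3 - <<'E'
from h import *
o=bot.get_obs();print(o['q'].round(3),o['eef_pos'].round(4),o['tool_rot'].round(4),o['contact_force'].round(2),o['torque'].round(3))
E
```

```text
[-0.6    0.415  0.972  1.95  -0.411  0.988 -0.337] [ 0.5214 -0.1409  0.2143] [-1.000e-04  9.444e-01  3.287e-01  1.000e-04] [ 0.3  -0.6   0.02] [ 0.01  -0.022 -0.009]
```

Request:
send_rows --deltas "-0.001 0.0005 0.015 0; -0.001 0.0005 0.03 0; -0.001 0.0005 0.042 0; -0.001 0.0005 0.05 0; -0.001 0.0005 0.0545 0"

```text
t: 5.4
eef_pos: [0.5203, -0.1421, 0.1586]
tool_rot: [-0.0, 0.943, 0.332, -0.001]
contact_force: [-0.0, 0.5, 0.1]
gripper_width: 1.005
grasp_force: 0.0
```

Request:
send_rows --deltas "0 0 0 0; 0 0 0 0; 0 0 0 0; 0 0 0 0; 0 0 0 0" --claw 0.42 --force 20

```text
t: 5.9
eef_pos: [0.5211, -0.142, 0.1601]
tool_rot: [0.0, 0.943, 0.331, 0.0]
contact_force: [-0.1, 1.0, 0.2]
gripper_width: 0.419
grasp_force: 0.0
```

```bash
python3 - <<'E'
from h import *
o=bot.get_obs();print(o['eef_pos'].round(4),o['tool_rot'].round(4),o['contact_force'].round(2),o['torque'].round(3),o['gripper_width'],o['grasp_force'])
p=shot('wrist','w2.png')
E
```

```text
[ 0.5211 -0.142   0.1601] [1.000e-04 9.435e-01 3.314e-01 3.000e-04] [-0.11  0.99  0.22] [0.03  0.001 0.02 ] 0.41930706249782285 0.0
```

View pics/w2.png

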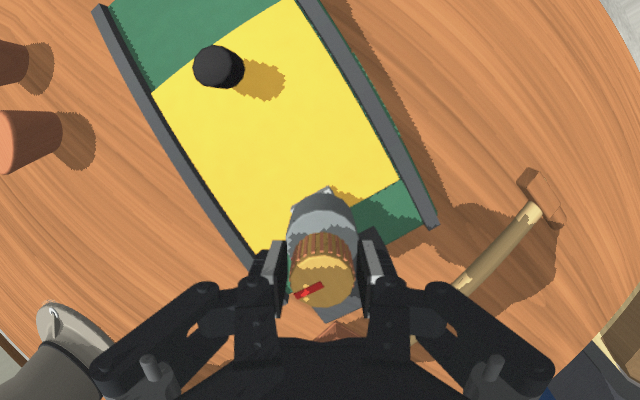

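The pads straddle the knob evenly: pads at columns 283 and 360, knob from 290 to 355. I'll close gently.

Request:
send_rows --deltas "0 0 0 0; 0 0 0 0; 0 0 0 0; 0 0 0 0; 0 0 0 0" --claw 0.25 --force 25

```text
t: 6.45
eef_pos: [0.5211, -0.1421, 0.16]
tool_rot: [0.0, 0.944, 0.331, 0.0]
contact_force: [-1.3, -0.1, 5.1]
gripper_width: 0.332
grasp_force: 25.8
```

```bash
python3 - <<'E'
from h import *
o=bot.get_obs();print(o['eef_pos'].round(4),o['contact_force'].round(2),o['torque'].round(3),o['gripper_width'],o['grasp_force'])
E
```

```text
[ 0.5211 -0.1421  0.16  ] [-1.28 -0.14  5.1 ] [ 0.087  0.081 -0.038] 0.3322636121830384 25.785009562969208
```

Request:
send_rows --deltas "0 0 -0.0005 0; 0 0 -0.001 0; 0 0 -0.0015 0; 0 0 -0.002 0; 0 0 -0.002 0"

```text
t: 6.95
eef_pos: [0.521, -0.1421, 0.1617]
tool_rot: [0.0, 0.944, 0.331, 0.0]
contact_force: [4.2, -1.4, -6.1]
gripper_width: 0.331
grasp_force: 25.1
```

Request:
send_rows --deltas "0 0 -0.0005 0; 0 0 -0.001 0; 0 0 -0.0015 0; 0 0 -0.002 0; 0 0 -0.002 0"

```text
t: 7.45
eef_pos: [0.521, -0.1421, 0.1639]
tool_rot: [0.0, 0.944, 0.331, 0.0]
contact_force: [3.8, -0.2, -6.2]
gripper_width: 0.325
grasp_force: 25.2
```

```bash
cat >> h.py <<'E'
def knob(f=None):
    o=bot.get_obs();p=bot.read_camera('wrist')
    if f: cv2.imwrite('pics/'+f,p['img'][:,:,::-1])
    W=cloud(p);m=(np.hypot(W[...,0]-.521,W[...,1]+.142)<.012)&(W[...,2]>.165)&(W[...,2]<.235);q=W[m]
    print(o['eef_pos'].round(4),'F',o['contact_force'].round(2),'M',o['torque'].round(3),'w',o['gripper_width'].round(4),'top z',np.median(q[:,2]).round(4),len(q),'c',q.mean(0).round(4),'q7',o['q'].round(2))
E
python3 -c "
from h import *
knob()"
```

```text
Traceback (most recent call last):
  File "h.py", line 16, in knob
    print(o['eef_pos'].round(4),'F',o['contact_force'].round(2),'M',o['torque'].round(3),'w',o['gripper_width'].round(4),'top z',np.median(q[:,2]).round(4),len(q),'c',q.mean(0).round(4),'q7',o['q'].round(2))
                                                                                             ^^^^^^^^^^^^^^^^^^^^^^^^
AttributeError: 'float' object has no attribute 'round'
```

```bash
sed -i "s/o\['gripper_width'\].round(4)/round(o['gripper_width'],4)/" h.py; python3 -c "
from h import *
knob()"
```

```text
[ 0.521  -0.1421  0.1639] F [ 4.52 -1.65 -5.53] M [-0.338 -0.85   0.005] w 0.3269 top z 0.1837 2229 c [ 0.5225 -0.1408  0.1907] q7 [-0.54  0.48  0.9   1.99 -0.49  0.89 -0.27]
```

Request:
send_rows --deltas "0 0 0.001 0; 0 0 0.002 0; 0 0 0.003 0; 0 0 0.0032 0; 0 0 0.0032 0" --force 20

```text
t: 8.05
eef_pos: [0.521, -0.1421, 0.1605]
tool_rot: [0.0, 0.944, 0.331, 0.0]
contact_force: [4.0, -1.4, -6.3]
gripper_width: 0.332
grasp_force: 25.2
```

Request:
send_rows --deltas "0 0 0.0002 0; 0 0 0.0002 0"

```text
t: 8.25
eef_pos: [0.521, -0.1421, 0.1604]
tool_rot: [0.0, 0.944, 0.331, 0.0]
contact_force: [4.9, -1.6, -5.8]
gripper_width: 0.329
grasp_force: 25.2
```

Request:
send_rows --deltas "0 0 0.0002 0; 0 0 0.0002 0"

```text
t: 8.45
eef_pos: [0.521, -0.1421, 0.1602]
tool_rot: [0.0, 0.944, 0.331, 0.0]
contact_force: [4.3, -2.4, -6.1]
gripper_width: 0.331
grasp_force: 25.2
```

Request:
send_rows --deltas "0 0 0.0001 0; 0 0 0.0001 0"

```text
t: 8.65
eef_pos: [0.521, -0.1421, 0.1602]
tool_rot: [0.0, 0.944, 0.331, 0.0]
contact_force: [4.2, -1.2, -4.6]
gripper_width: 0.333
grasp_force: 25.2
```

Request:
send_rows --deltas "0 0 0.0001 0; 0 0 0.0001 0"

```text
t: 8.85
eef_pos: [0.521, -0.1421, 0.1601]
tool_rot: [-0.0, 0.944, 0.331, 0.0]
contact_force: [5.5, -1.3, -3.0]
gripper_width: 0.331
grasp_force: 25.3
```

Request:
send_rows --deltas "0 0 0.0001 0; 0 0 0.0001 0"

```text
t: 9.05
eef_pos: [0.521, -0.1421, 0.1601]
tool_rot: [-0.0, 0.944, 0.331, 0.0]
contact_force: [3.4, -0.5, -0.7]
gripper_width: 0.328
grasp_force: 25.5
```

The vertical chain is about 20 N/mm, so 0.4 mm feel-steps are safe. I'll go up to just short of the earliest stop first.

Request:
send_rows --deltas "0 0 -0.0012 0; 0 0 -0.0024 0; 0 0 -0.0036 0; 0 0 -0.0048 0; 0 0 -0.0056 0" --claw 0.25 --force 25

```text
t: 9.55
eef_pos: [0.521, -0.142, 0.1652]
tool_rot: [0.0, 0.944, 0.331, -0.0]
contact_force: [7.0, -1.7, -7.9]
gripper_width: 0.333
grasp_force: 25.2
```

Request:
send_rows --deltas "0 0 -0.0002 0; 0 0 -0.0004 0; 0 0 -0.0004 0"

```text
t: 9.85
eef_pos: [0.521, -0.1421, 0.1656]
tool_rot: [0.0, 0.944, 0.331, -0.0]
contact_force: [5.6, -2.0, -7.2]
gripper_width: 0.328
grasp_force: 25.3
```

Request:
send_rows --deltas "0.00015 0.0001 -0.0002 0; 0.00015 0.0001 -0.0004 0; 0.00015 0.0001 -0.0004 0"

```text
t: 10.15
eef_pos: [0.521, -0.1421, 0.1659]
tool_rot: [0.0, 0.944, 0.331, -0.0]
contact_force: [5.9, -1.2, -7.3]
gripper_width: 0.327
grasp_force: 25.2
```

Request:
send_rows --deltas "0.0003 0.0002 -0.0002 0; 0.0003 0.0002 -0.0004 0; 0.0003 0.0002 -0.0004 0"

```text
t: 10.45
eef_pos: [0.521, -0.1421, 0.1662]
tool_rot: [0.0, 0.944, 0.331, -0.0]
contact_force: [3.9, -1.7, -6.2]
gripper_width: 0.325
grasp_force: 25.2
```

Request:
send_rows --deltas "0.0003 0.0002 -0.0002 0; 0.0003 0.0002 -0.0004 0; 0.0003 0.0002 -0.0004 0"

```text
t: 10.75
eef_pos: [0.521, -0.1421, 0.1667]
tool_rot: [-0.0, 0.944, 0.331, -0.001]
contact_force: [1.4, -3.0, -6.6]
gripper_width: 0.328
grasp_force: 25.2
```

Request:
send_rows --deltas "-0.0001 0.0002 -0.0002 0; -0.0001 0.0002 -0.0004 0; -0.0001 0.0002 -0.0004 0"

```text
t: 11.05
eef_pos: [0.5211, -0.1421, 0.1672]
tool_rot: [-0.001, 0.944, 0.331, -0.001]
contact_force: [-0.2, -1.4, -6.9]
gripper_width: 0.329
grasp_force: 25.3
```

Request:
send_rows --deltas "0 0 -0.0003 0; 0 0 -0.0005 0; 0 0 -0.0005 0"

```text
t: 11.35
eef_pos: [0.5211, -0.1421, 0.1677]
tool_rot: [-0.0, 0.944, 0.331, -0.001]
contact_force: [-1.3, -1.1, -7.5]
gripper_width: 0.33
grasp_force: 25.3
```

Request:
send_rows --deltas "0 0 -0.0003 0; 0 0 -0.0005 0; 0 0 -0.0005 0"

```text
t: 11.65
eef_pos: [0.5211, -0.142, 0.1681]
tool_rot: [-0.0, 0.944, 0.331, -0.001]
contact_force: [-1.8, -1.9, -10.3]
gripper_width: 0.331
grasp_force: 25.4
```

Request:
send_rows --deltas "0 0 -0.0002 0; 0 0 -0.0002 0; 0 0 -0.0002 0"

```text
t: 11.95
eef_pos: [0.5212, -0.142, 0.1683]
tool_rot: [-0.0, 0.944, 0.331, -0.001]
contact_force: [-2.8, -1.5, -13.6]
gripper_width: 0.331
grasp_force: 25.6
```

Request:
send_rows --deltas "0 0 0.0003 0; 0 0 0.0007 0; 0 0 0.0007 0"

```text
t: 12.25
eef_pos: [0.5212, -0.1421, 0.1679]
tool_rot: [-0.001, 0.944, 0.331, -0.0]
contact_force: [-4.7, 0.3, -9.5]
gripper_width: 0.33
grasp_force: 25.9
```

Request:
send_rows --deltas "0 0 0 -4; 0 0 0 -8; 0 0 0 -11; 0 0 0 -11"

```text
t: 12.65
eef_pos: [0.5212, -0.1421, 0.168]
tool_rot: [-0.001, 0.907, 0.42, -0.0]
contact_force: [-4.7, -0.5, -8.8]
gripper_width: 0.329
grasp_force: 25.9
```

```bash
python3 -c "
from h import *
knob()"
```

```text
[ 0.5212 -0.1421  0.168 ] F [-4.72 -0.48 -8.77] M [-0.156  1.104  0.028] w 0.3286 top z 0.1876 1964 c [ 0.5214 -0.1415  0.1888] q7 [-0.51  0.46  0.86  1.99 -0.44  0.89 -0.12]
```

Request:
send_rows --deltas "-0.0002 -0.0002 0.0001 -6; -0.0002 -0.0002 0.0001 -12; -0.0002 -0.0002 0 -18; -0.0002 -0.0002 -0.0001 -24; -0.0002 -0.0002 -0.0002 -26"

```text
t: 13.2
eef_pos: [0.5212, -0.1421, 0.1682]
tool_rot: [-0.001, 0.789, 0.614, 0.0]
contact_force: [-4.6, 0.3, -9.4]
gripper_width: 0.328
grasp_force: 25.8
```

```bash
python3 -c "
from h import *
knob('w3.png')"
```

```text
[ 0.5212 -0.1421  0.1682] F [-4.59  0.26 -9.43] M [-0.014  0.9   -0.034] w 0.3284 top z 0.1878 1949 c [ 0.5211 -0.1414  0.1888] q7 [-0.42  0.42  0.74  1.98 -0.36  0.87  0.26]
```

View pics/w3.png

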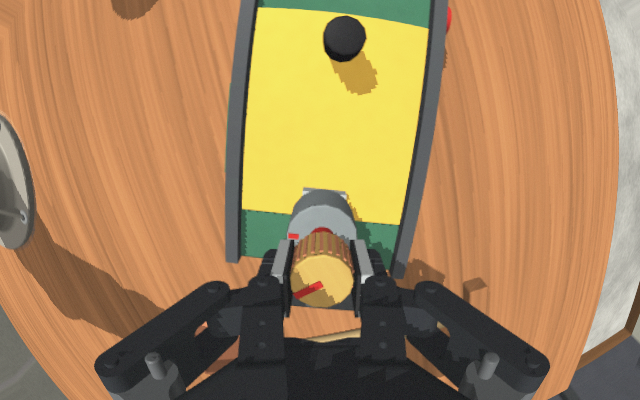

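The red line at (308,290) keeps its place between the pads while the boss dash moved, so the knob turns with the jaws. I'll keep winding.

Request:
send_rows --deltas "-0.0001 -0.0003 -0.0003 -8; -0.0001 -0.0003 -0.0006 -16; -0.0001 -0.0003 -0.0008 -24; -0.0001 -0.0003 -0.001 -32; -0.0001 -0.0003 -0.0012 -40"

```text
t: 13.75
eef_pos: [0.5212, -0.1421, 0.1694]
tool_rot: [-0.0, 0.531, 0.847, 0.0]
contact_force: [-3.9, 0.1, -10.2]
gripper_width: 0.327
grasp_force: 25.9
```

```bash
python3 -c "
from h import *
knob()"
```

```text
[ 0.5212 -0.1421  0.1694] F [ -3.92   0.07 -10.18] M [ 0.09   0.85  -0.044] w 0.3271 top z 0.189 1920 c [ 0.5208 -0.1416  0.1892] q7 [-0.3   0.38  0.56  1.98 -0.26  0.86  0.86]
```

Request:
send_rows --deltas "0 0 -0.0002 -8; 0 0 -0.0005 -16; 0 0 -0.0007 -24; 0 0 -0.001 -32; 0 0 -0.0012 -40"

```text
t: 14.3
eef_pos: [0.5212, -0.1421, 0.1706]
tool_rot: [-0.0, 0.21, 0.978, 0.0]
contact_force: [-4.0, 0.6, -8.7]
gripper_width: 0.327
grasp_force: 25.9
```

Request:
send_rows --deltas "0 0 -0.0003 -8; 0 0 -0.0005 -16; 0 0 -0.0008 -24; 0 0 -0.001 -32; 0 0 -0.0011 -36"

```text
t: 14.8
eef_pos: [0.5212, -0.142, 0.1716]
tool_rot: [-0.0, -0.101, 0.995, 0.001]
contact_force: [-3.3, 0.9, -7.9]
gripper_width: 0.33
grasp_force: 26.0
```

```bash
python3 -c "
from h import *
knob('w4.png')"
```

```text
[ 0.5212 -0.142   0.1716] F [-3.29  0.95 -7.91] M [ 0.202  0.839 -0.031] w 0.3301 top z 0.1913 1927 c [ 0.5205 -0.1421  0.1913] q7 [-0.06  0.34  0.26  1.96 -0.11  0.86  2.03]
```

View pics/w4.png

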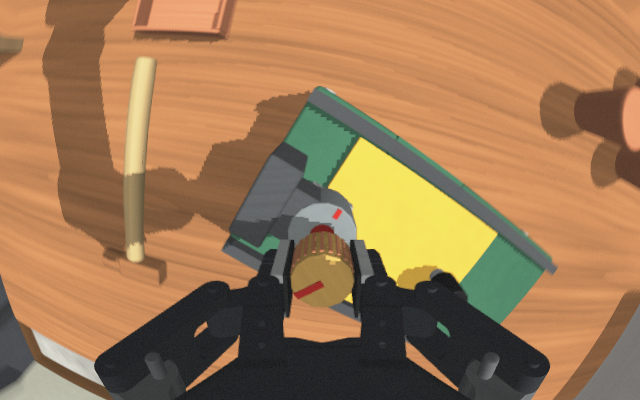

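The line still sits at (308,290) in the hand frame. The turn so far is about 2.67 rad, so I'll finish gently.

Request:
send_rows --deltas "0 0 -0.0001 -3; 0 0 -0.0002 -6; 0 0 -0.0003 -9; 0 0 -0.0003 -10; 0 0 -0.0003 -10"

```text
t: 15.35
eef_pos: [0.5212, -0.142, 0.1719]
tool_rot: [-0.0, -0.187, 0.982, 0.0]
contact_force: [-3.9, 1.7, -8.5]
gripper_width: 0.329
grasp_force: 26.0
```

```bash
python3 -c "
from h import *
knob()"
```

```text
[ 0.5212 -0.142   0.1719] F [-3.9   1.7  -8.54] M [ 0.293  0.795 -0.029] w 0.3287 top z 0.1916 1922 c [ 0.5206 -0.1422  0.1916] q7 [-0.03  0.34  0.22  1.96 -0.1   0.86  2.19]
```

Request:
send_rows --deltas "0 0 0 0; 0 0 0 0; 0 0 0 0; 0 0 0 0" --claw 0.7

```text
t: 15.8
eef_pos: [0.5224, -0.1426, 0.1729]
tool_rot: [0.001, -0.188, 0.982, -0.0]
contact_force: [-0.0, 0.6, 0.3]
gripper_width: 0.704
grasp_force: 0.0
```

Request:
send_rows --deltas "0 0 -0.015 0; 0 0 -0.03 0; 0 0 -0.05 0; 0 0 -0.07 4; 0 0 -0.07 10"

```text
t: 16.3
eef_pos: [0.5233, -0.1429, 0.2453]
tool_rot: [0.003, -0.1, 0.995, -0.001]
contact_force: [0.8, -0.3, 0.9]
gripper_width: 0.698
grasp_force: 0.0
```

Request:
send_rows --deltas "0 0 0 8; 0 0 0 16; 0 0 0 24; 0 0 0 32; 0 0 0 33"

```text
t: 16.8
eef_pos: [0.5216, -0.1423, 0.2423]
tool_rot: [0.001, 0.186, 0.983, -0.0]
contact_force: [0.4, -0.5, -0.2]
gripper_width: 0.701
grasp_force: 0.0
```

```bash
python3 - <<'E'
from h import *
knob('w5.png')
o=bot.get_obs();print(o['tool_rot'].round(4))
p=bot.read_camera('wrist');W=cloud(p);z=W[...,2];dg=np.hypot(W[...,0]-.562,W[...,1]+.035)
for lo,hi in((.131,.142),):
    q=W[(z>lo)&(z<hi)&(dg<.025)][:,:2].astype(np.float32)*1000
    print(np.round(cv2.minAreaRect(q)[0],1),np.round(cv2.minAreaRect(q)[1],1))
h=cv2.cvtColor(p['img'],cv2.COLOR_RGB2HSV);m=(h[...,0]>22)&(h[...,0]<34)&(h[...,1]>150)&(z>.08)&(z<.1)
q=W[m];print('yellow',cv2.minAreaRect(q[:,:2].astype(np.float32)*1000),np.median(q[:,2]))
E
```

```text
[ 0.5216 -0.1423  0.2423] F [ 0.39 -0.47 -0.21] M [ 0.063  0.006 -0.023] w 0.7005 top z 0.1896 975 c [ 0.5208 -0.142   0.1896] q7 [-0.15  0.26  0.36  1.89 -0.11  1.01  1.45]
[ 4.000e-04  1.845e-01  9.828e-01 -0.000e+00]
[561.7 -34.8] [22.6 23.6]
yellow ((545.1192016601562, -78.56239318847656), (145.12586975097656, 118.23443603515625), 69.59925079345703) 0.09285370170275348
```

View pics/w5.png

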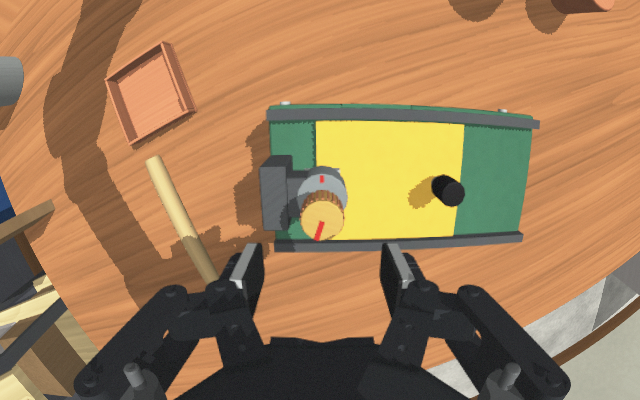

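The screw stays up, and its line now points to (317,238), about 2.85 rad from the dash at (321,180). The grip is at (449,191), world (0.562, −0.035). I'll move over it and grasp.

Request:
send_rows --deltas "0 0.03 0 0; 0.001 0.06 0 0; 0.0016 0.09 0 0; 0.0016 0.1147 0 0; 0.0016 0.1147 0.02 -0.8"

```text
t: 17.4
eef_pos: [0.5647, -0.0302, 0.224]
tool_rot: [0.003, 0.173, 0.985, 0.002]
contact_force: [0.6, 0.6, 0.4]
gripper_width: 0.701
grasp_force: 0.0
```

Request:
send_rows --deltas "0 0 0.03 0; 0 0 0.06 0; 0 0 0.09 0; 0 0 0.105 0; 0 0 0.112 0"

```text
t: 17.9
eef_pos: [0.5605, -0.0348, 0.1084]
tool_rot: [-0.001, 0.177, 0.984, -0.0]
contact_force: [-0.2, 1.0, 1.1]
gripper_width: 0.703
grasp_force: 0.0
```

Request:
send_rows --deltas "0 0 0 0; 0 0 0 0; 0 0 0 0; 0 0 0 0; 0 0 0 0" --claw 0.2 --force 30

```text
t: 18.4
eef_pos: [0.5624, -0.0346, 0.1112]
tool_rot: [0.001, 0.178, 0.984, 0.0]
contact_force: [-0.6, 0.3, 6.2]
gripper_width: 0.271
grasp_force: 29.9
```

Request:
send_rows --deltas "0 0.004 -0.0003 0; 0 0.012 -0.0003 0; 0 0.022 -0.0003 0; 0 0.032 -0.0003 0; 0 0.04 -0.0003 0"

```text
t: 18.9
eef_pos: [0.5764, 0.0025, 0.1112]
tool_rot: [0.001, 0.178, 0.984, -0.0]
contact_force: [-1.4, -2.6, 6.9]
gripper_width: 0.265
grasp_force: 30.1
```

Request:
send_rows --deltas "0 0.01 0 0; 0 0.02 0 0; 0 0.03 0 0; 0 0.038 0 0; 0 0.043 0 0"

```text
t: 19.4
eef_pos: [0.5916, 0.043, 0.1112]
tool_rot: [0.001, 0.178, 0.984, -0.0]
contact_force: [-0.1, -2.6, 6.5]
gripper_width: 0.273
grasp_force: 30.1
```

Request:
send_rows --deltas "0 0.002 0 0; 0 0.004 0 0; 0 0.005 0 0; 0 0.006 0 0; 0 0.006 0 0"

```text
t: 19.9
eef_pos: [0.5936, 0.0482, 0.1112]
tool_rot: [0.001, 0.178, 0.984, -0.0]
contact_force: [-0.4, -1.9, 6.5]
gripper_width: 0.271
grasp_force: 30.0
```

Request:
send_rows --deltas "0 0.001 0 0; 0 0.0015 0 0; 0 0.0015 0 0"

```text
t: 20.2
eef_pos: [0.5941, 0.0495, 0.1112]
tool_rot: [0.001, 0.178, 0.984, -0.0]
contact_force: [-0.1, -2.3, 5.6]
gripper_width: 0.272
grasp_force: 30.1
```

Request:
send_rows --deltas "0 0 0 0; 0 0 0 0; 0 0 0 0; 0 0 0 0" --claw 0.7

```text
t: 20.6
eef_pos: [0.5929, 0.0502, 0.11]
tool_rot: [-0.0, 0.178, 0.984, -0.0]
contact_force: [-0.6, 1.5, 0.3]
gripper_width: 0.702
grasp_force: 0.0
```

Request:
send_rows --deltas "0 0 -0.015 0; 0 0 -0.04 0; 0 0 -0.08 0; 0 0 -0.11 0; 0 0 -0.11 0"

```text
t: 21.1
eef_pos: [0.5961, 0.05, 0.2262]
tool_rot: [0.004, 0.178, 0.984, 0.002]
contact_force: [-0.3, -0.4, -0.4]
gripper_width: 0.692
grasp_force: 0.0
```

Request:
send_rows --deltas "0 0 0 0; 0 0 0 0; 0 0 0 0; 0 0 0 0; 0 0 0 0"

```text
t: 21.6
eef_pos: [0.5928, 0.0499, 0.2196]
tool_rot: [-0.001, 0.178, 0.984, -0.0]
contact_force: [0.5, -0.3, -0.3]
gripper_width: 0.702
grasp_force: 0.0
```

```bash
python3 - <<'E'
from h import *
p=shot('wrist','w6.png');W=cloud(p);z=W[...,2];dg=np.hypot(W[...,0]-.594,W[...,1]-.049)
q=W[(z>.128)&(z<.142)&(dg<.03)][:,:2].astype(np.float32)*1000
print(np.round(cv2.minAreaRect(q)[0],1),np.round(cv2.minAreaRect(q)[1],1),bot.get_obs()['contact_force'])
knob()
s=bot.read_camera('side')
for n in('screw','boss','guard_grip','tumbler_mid','tray_mid','mallet'):print(n,[np.round(d['xyz'],3).tolist() for d in bot.landmark_of(s,n)][:3])
E
```

```text
[592.8  50.1] [23.2 23.5] [-0.51400336 -0.54183405 -0.23769417]
[0.5929 0.0499 0.2198] F [-0.51 -0.54 -0.24] M [-0.052  0.015 -0.009] w 0.6957 top z 0.1893 394 c [ 0.5211 -0.1416  0.1894] q7 [-0.41  0.37  0.29  1.79 -0.12  1.    1.14]
screw [[0.517, -0.143, 0.177], [0.523, -0.143, 0.14]]
boss [[0.524, -0.142, 0.14]]
guard_grip [[0.598, 0.045, 0.12]]
tumbler_mid [[0.397, 0.291, 0.05], [0.362, 0.174, 0.046], [0.279, 0.304, 0.049]]
tray_mid [[0.344, -0.312, 0.014]]
mallet [[0.553, -0.347, 0.001]]
```

View pics/w6.png

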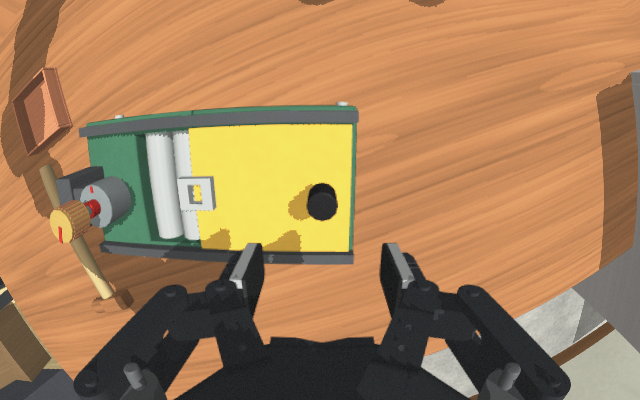

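The guard is fully open: the grip at (322,201) has moved 90 mm, the rollers show at (175,185), and the knob is still up at (70,222). The bystanders haven't moved, so I'm handing in.

```bash
python3 -c "
from station import bot
print(bot.hand_in())"
```

```text
the job is handed in; nothing more can be done
None
```

The job is handed in, though the judge returned no verdict: by my measurements the screw is wound to about 2.84 of 2.9 rad and holds about 10 mm up, the guard is fully open (about 90 mm) and released, and the bystanders are where they were.

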